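# Charge the ball mill's jar and latch its clamp

### The arm

A 6-joint arm with a two-finger parallel gripper is mounted at the origin on the work surface. World frame = base frame: x ahead of the robot, y to its left, z up, the work surface at z = 0. Lengths are in m, angles in degrees, forces in N, time in s.
With the tool pointing down it reaches from about 0.3 to 0.75 m from the base axis. Payload 8.5 kg.
Tool frame: the origin (TCP) lies at the very end of the fingers, on their centre line; the grasp point (between the pads) lies 19 mm behind it; z points along the fingers, y is the line along which they close (so a half turn about z gives the same grasp; the last joint's range is limited). The gripper opens to 85 mm and grips with 20 to 120 N. Pads are 22 mm wide; open, the fingers measure 114 mm over their backs; the gripper's body (76 mm by 85 mm) begins 54 mm behind the grasp point. The pads swing forward as they close: fully open they stand 13 mm farther back than shut.
Start: joints at [-88.654, 21.807, 74.336, -0, 83.858, -12.336], TCP at [0.13, -0.534, 0.231] pointing down, gripper open.
Joint ranges: [-178.18, 178.18], [-50.72, 133.34], [12.68, 142.11], [-81.47, 261.47], [9.98, 163.14], [-165.26, 165.26]. Speed limits (degrees/s): [136.94, 136.94, 180, 180, 180, 180].

### API

Orientations are given as a 3x3 rotation matrix whose columns are the frame's x, y, z axes.
In Python, from rig import env, optics, spotter gives the robot as it stands.
- The arm moves only by the shell command python3 -m crank 'ROWS' [FORCE]. ROWS is JSON, one flat list of numbers, 5 for each row, row after row: the finger opening in cm, from 0 to 8.54, then the shift along the tool's x, y, z in cm, then the turn about the tool's z in rad. A call has exactly 8 rows; each row shifts and turns the commanded pose from where the row before left it, along the tool's axes as they then stand; what a row does not reach is not made up. A row lasts 1/12 s, in which the tool goes at most 41.7 mm and 7.16 degrees, less where a joint would pass 70% of its speed; a pose out of reach is approached as far as the arm can. A call is refused whole if a number of a shift passes 4.17 or a number of a turn 0.125, either way. A call with a gripper value outside its range is refused whole. The fingers move at their own pace and stop on an object; FORCE is the grip in N (left out, the last holds). Time passes only in rows, so rows that do not move let the fingers close, or fill a call up. It gives the time, the measured TCP pose, the force, the opening and the grip force at its end, in the units of the state.
- env.observe(): the state, without advancing time (a new reading comes with each control period).
- optics.get_image(name): name is "scene" or "top" or "wrist"; returns a dict with "color" (480x640x3 uint8, red, green, blue), "intrinsics" (3x3 intrinsics, pixels), "pose" (4x4, takes a point from camera to world coordinates). Camera axes: x right, y up, looking along -z (the intrinsics and any distortion apply to the point x, -y, -z); pixel columns grow to the right and rows downward; lengths in m; the calibration is good to about 2 mm. A picture is of the moment at which its call begins. There is no depth.
- env.close_job(): hands the job in; it is judged then, once.
Trained networks look in a picture, given as the dict that the camera call returned (one of the last four; its "shot" number tells which), for a name from the list of things; names that differ only in an ending like _2 or _b are one class to them, and where a whole thing is asked for, a point or a joint stands for the part that bears it (a point fixed in the world has none). Each returns a list of dicts, best first, with "score" (0 to 1); they miss things now and then, are a little off and sometimes report something else, mostly with a low value. They report only what shows in the picture. A call takes as long as a camera call. They do not tell look-alikes from the thing itself.
- spotter.look_for(picture, query): "at" ([column, row] as shares, 0 to 1, of the picture: columns of its width, rows of its height, amid what is visible of it).
The state is a dict: "time_s": time; "q": joint angles; "qvel": joint speeds; "joint_efforts": joint torques, N m; "position": TCP position; "tool_rot": TCP orientation; "ft_force": force on the tool from outside, world axes, zero at the start; "wrist_torque": the same for the moment, N m; "grip_width": finger opening in m; "gripper_force": force on a finger pad.
Only numpy, scipy, OpenCV 4.12 (cv2) and the standard library are available. Lean on these libraries where they do the work, as an engineer would, in place of code of your own. Each camera call takes 0.05 s, during which the arm holds its last target. There are 200 camera calls.

### The job

Charge the little ball mill: pour all six steel grinding balls from the blue cup into the open grinding jar on its deck and stand the empty cup upright on the bench again. Then swing the clamp arm with the lid fully down onto the jar and turn its black wing knob clockwise until it clicks over its detent and stays locked, and let go. Leave the amber jar, the slide box and the spoon spatula where they are.

Things in the scene. Friction and masses are not known exactly. Their poses are not given: they have to be found in the camera images.
- mill: Bench ball mill, fixed: off-white housing 270 mm deep (x), 180 mm wide (y), dark deck 85 mm above the bench. Origin on the bench plane under the axis of the round steel grinding jar; x points from the front panel (display, green and red buttons) to the back, z up. The housing reaches from x = -115 to +155 mm. Behind the jar stand two ears with the clamp arm's hinge.
- jar_mouth (a point): Centre of the fixed grinding jar's open mouth, in the plane of its rim, 135 mm above the bench. The mouth is 64 mm across, the wall 5 mm thick, the inside 45 mm deep.
- keeper_top (a point): Middle of the top of the keeper post in front of the jar (fixed, aluminium, 30 mm wide along y, 22 mm along x), 128 mm above the bench. The latch tab under the knob goes down behind it as the arm closes and turns in under its lip; if the knob has been turned first, the tab lands on the lip instead.
- clamp_hinge (a point): Centre of the clamp arm's hinge, 54 mm behind the jar's axis (mill +x), 146 mm above the bench; the pin runs along the mill's y.
- clamp (a joint): Angle of the clamp arm, rad: 0 = closed, arm level with its lid on the jar's rim; it grows as the arm swings up and back over the hinge. It starts leaning back at 2.2 to 2.4 (stop at 2.45). The hinge is stiff: the arm stays where it is left; pushing it takes up to about 6 N at the tip. It must be pushed fully home by hand.
- clamp_tip (a point): Middle of the end face of the clamp arm, 132 mm from the hinge, at half its thickness. The arm is an aluminium bar 34 mm wide, 10 mm thick (146 to 156 mm above the bench when closed, reaching forward), with a steel lid disc 72 mm across and 10 mm thick under it, and near the tip the knob on its top face and a latch shaft 32 mm long on its underside.
- knob (a joint): Angle of the wing knob about its axis, rad; grows clockwise seen from its top. At 0 the wings lie along the mill's y. It starts at 0 to 0.3, unlocked, and turns freely to about 0.35; there it meets the detent (up to 0.35 N m), whose crest is at 0.95; past it, it clicks over and snaps to its locked rest at the stop, 1.52, wings almost along the arm. Let go before the crest, it springs back.
- knob_grip (a point): Point on the knob's axis at which to grip the wings, 110 mm from the hinge along the arm, 33 mm off the arm's top face (189 mm above the bench when closed). The wings are a black bar 60 mm long, 15 mm thick, 26 mm high (12 to 38 mm off the arm's top face), with a red line on one wing, on a round hub 20 mm across; keep the fingertips above the hub.
- cup: Blue plastic beaker cup, loose, about 60 g (140 g with the balls), 60 mm high, outside 56 mm across at the foot and 64 mm at the rim, wall 3 mm, floor 4 mm; its origin is the centre of its underside, z up towards its mouth. It stands on the bench on the left or the right of the mill and holds the six balls.
- ball0: Steel grinding ball, 15 mm across, 14 g; its origin is its centre. It lies in the cup at the start. The six are alike.
- ball1: Steel grinding ball like ball0.
- ball2: Steel grinding ball like ball0.
- ball3: Steel grinding ball like ball0.
- ball4: Steel grinding ball like ball0.
- ball5: Steel grinding ball like ball0.
- bottle: Bystander: amber glass sample jar with a white cap, 56 mm across and 95 mm high, loose, standing on the other side of the mill from the cup; origin at the centre of its underside.
- slidebox: Bystander: white and green slide box, 98 x 84 mm and 34 mm high, loose, on the bench at the far left; origin at the centre of its underside.
- spatula: Bystander: steel spoon spatula, 180 mm long, lying on the bench at the far right along its own x; origin under its middle.
There are look-alikes about, which are no part of the job. What is meant by the cup is not brown, pink or red, and is the smaller of those in its own colour.

How it is judged (in metres and radians):
On the way, in this order (a step that is already met when the one before it is completed fails the run):
1. all six balls lie in the grinding jar, the clamp still open (horizontal distance between each of ball0, ball1, ball2, ball3, ball4, ball5 and jar_mouth below 0.032 m and height (world z) of ball0 between 0.085 and 0.128 m and height (world z) of ball1 between 0.085 and 0.128 m and height (world z) of ball2 between 0.085 and 0.128 m and height (world z) of ball3 between 0.085 and 0.128 m and height (world z) of ball4 between 0.085 and 0.128 m and height (world z) of ball5 between 0.085 and 0.128 m and value of joint clamp above 1 rad), for 0.2 s.
2. the clamp arm is fully down on the jar (within 0.04 rad), the knob not yet turned over its detent (value of joint clamp below 0.04 rad and value of joint knob below 0.9 rad), for 0.2 s.
3. the knob has clicked over its detent with the arm down (value of joint knob above 1.3 rad and value of joint clamp below 0.04 rad), for 0.2 s.
At the end, for the whole second after the job is handed in: All six balls lie inside the grinding jar (below its rim), the clamp arm is down on the jar (within 0.04 rad of closed), the knob rests in its locked notch (past 1.3 rad), and the cup stands upright (within 0.15 rad) on the bench, at rest (all of step 3 and horizontal distance between each of ball0, ball1, ball2, ball3, ball4, ball5 and jar_mouth below 0.032 m and height (world z) of ball0 between 0.085 and 0.128 m and height (world z) of ball1 between 0.085 and 0.128 m and height (world z) of ball2 between 0.085 and 0.128 m and height (world z) of ball3 between 0.085 and 0.128 m and height (world z) of ball4 between 0.085 and 0.128 m and height (world z) of ball5 between 0.085 and 0.128 m and angle between cup's own z axis and vertical below 0.15 rad and height (world z) of cup below 0.01 m and linear speed of cup below 0.03 m/s); the robot touches nothing.
It fails at once if the amber jar is pushed more than 30 mm or knocked over (distance of bottle from where it was at the start of the episode above 0.03 m or angle between bottle's own z axis and vertical above 0.5 rad).
It fails at once if the slide box is pushed more than 30 mm or knocked over (distance of slidebox from where it was at the start of the episode above 0.03 m or angle between slidebox's own z axis and vertical above 0.5 rad).
It fails at once if the spoon spatula is pushed more than 30 mm or knocked over (distance of spatula from where it was at the start of the episode above 0.03 m or angle between spatula's own z axis and vertical above 0.5 rad).
It also fails if it takes over 72 s, if anything falls off the work surface, if the arm or the gripper's body presses on something with over 40 N, if the wrist force passes 120 N, or if a joint passes its speed limit or range.

## Working session

There is one attempt and no reset: what is moved stays moved. The work goes in short steps, Python scripts to look and compute and a shell command to move; the robot and the scene stay as the last step left them, time stands still between calls to the robot, and variables do not carry over. Pictures are saved under pics/ and viewed, at most 10 in all, crops included, and the job is handed in when it is done.

```bash
ls; mkdir -p pics; cat > h.py <<'E'
import numpy as np, cv2
from rig import env, optics, spotter
def ray(p,uv):
    K=np.array(p["intrinsics"]);T=np.array(p["pose"])
    d=np.linalg.inv(K)@[uv[0],uv[1],1]; d=T[:3,:3]@np.array([d[0],-d[1],-d[2]])
    return T[:3,3],d
def atz(p,uv,z):
    o,d=ray(p,uv); return o+d*(z-o[2])/d[2]
def proj(p,X):
    K=np.array(p["intrinsics"]);T=np.array(p["pose"])
    c=T[:3,:3].T@(np.array(X)-T[:3,3]); c=K@[c[0],-c[1],-c[2]]; return c[:2]/c[2]
def save(p,n,crop=None,s=1):
    im=cv2.cvtColor(np.array(p["color"]),cv2.COLOR_RGB2BGR)
    if crop: im=im[crop[1]:crop[3],crop[0]:crop[2]]
    cv2.imwrite("pics/"+n+".png",cv2.resize(im,None,fx=s,fy=s,interpolation=cv2.INTER_CUBIC))
def find(p,q,n=4):
    return [(round(r["score"],2),np.round([r["at"][0]*640,r["at"][1]*480],1)) for r in spotter.look_for(p,q)[:n]]
E
python3 - <<'E'
from h import *
print({k:(p.keys()) for k,p in [("t",optics.get_image("top"))]})
for n in ("top","scene"):
    p=optics.get_image(n); save(p,n+"0")
    print(n,np.round(p["pose"],3).tolist(),np.round(p["intrinsics"],1).tolist())
    for q in ["mill","jar_mouth","keeper_top","clamp_hinge","clamp_tip","knob_grip","cup","ball0","bottle","slidebox","spatula"]:
        print(q,[(s,u.tolist()) for s,u in find(p,q)])
print(env.observe())
E
```

```text
pics
{'t': dict_keys(['color', 'intrinsics', 'pose', 'shot'])}
top [[0.02, 0.991, -0.135, 0.343], [-1.0, 0.017, -0.016, -0.013], [-0.014, 0.135, 0.991, 1.339], [0.0, 0.0, 0.0, 1.0]] [[493.4, 0.0, 317.8], [0.0, 493.4, 236.7], [0.0, 0.0, 1.0]]
mill [(0.18, [202.2, 250.5])]
jar_mouth [(0.74, [148.6, 239.4]), (0.69, [302.6, 213.9])]
keeper_top [(0.95, [301.3, 211.4])]
clamp_hinge [(0.96, [302.1, 212.2])]
clamp_tip [(0.93, [297.9, 175.3])]
knob_grip [(0.72, [301.2, 160.9])]
cup [(0.93, [432.8, 201.3]), (0.74, [479.5, 199.9]), (0.67, [395.9, 248.8]), (0.64, [436.4, 297.3])]
ball0 [(0.61, [199.8, 251.0])]
bottle [(0.68, [200.8, 251.3])]
slidebox [(0.67, [442.3, 244.6]), (0.57, [146.5, 238.2]), (0.25, [300.3, 172.9])]
spatula [(0.55, [503.4, 243.4]), (0.18, [303.0, 216.2])]
scene [[-0.154, -0.61, 0.777, 1.703], [0.988, -0.087, 0.128, 0.201], [-0.011, 0.787, 0.616, 1.103], [0.0, 0.0, 0.0, 1.0]] [[614.1, 0.0, 316.6], [0.0, 614.1, 245.1], [0.0, 0.0, 1.0]]
mill [(0.74, [330.2, 299.7]), (0.63, [324.7, 280.0])]
jar_mouth []
keeper_top [(0.93, [327.7, 301.4])]
clamp_hinge [(0.68, [326.7, 299.0])]
c
[... 390 characters left out ...]
3845e+01, -1.23342092e+01]), 'qvel': array([ 0.035955  ,  0.08599481,  0.16488947, -0.03447879, -0.05527583,
       -0.06102979]), 'joint_efforts': array([-1.40590579e-03, -4.48338461e+01, -2.31460404e+01, -2.57697520e-04,
        5.40674337e-04,  2.04530238e-06]), 'position': array([ 0.13009212, -0.53436617,  0.23131732]), 'tool_rot': array([[ 9.71629897e-01,  2.36506541e-01,  5.27135430e-06],
       [ 2.36506541e-01, -9.71629897e-01,  1.49168157e-05],
       [ 8.64972991e-06, -1.32469143e-05, -1.00000000e+00]]), 'ft_force': array([ 0.38380669, -1.18404637, -0.96577456]), 'wrist_torque': array([-0.00307422, -0.00374347, -0.00414763]), 'gripper_force': 0.0, 'grip_width': 0.08576469445430328}
```

View pics/top0.png

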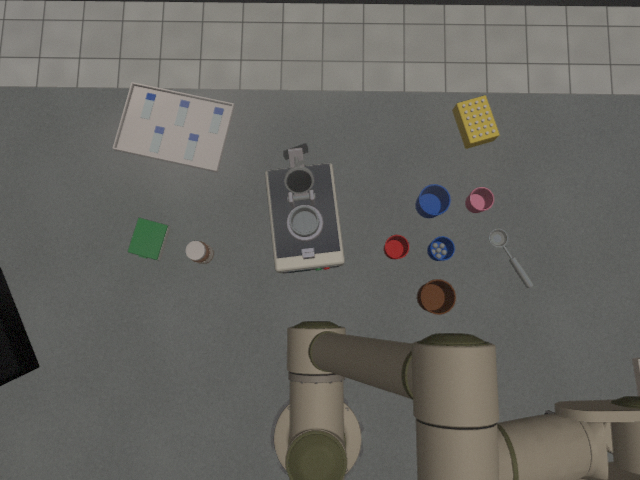

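View pics/scene0.png

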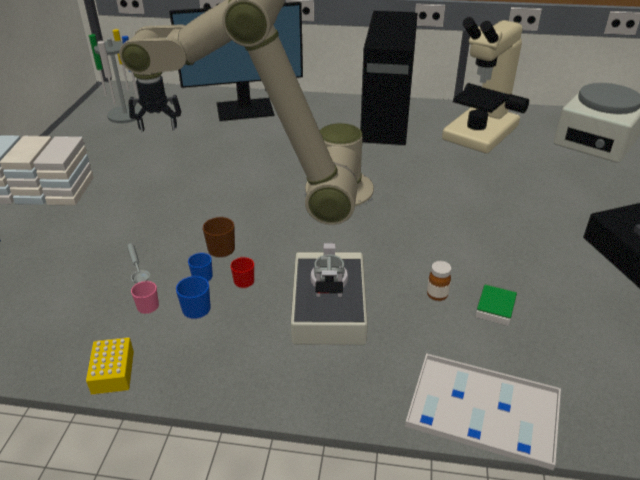

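The blue cups are the large one at top (434,201) and the small one at (441,249). The others are red (397,247), brown (437,297) and pink (480,200). The small blue one fits, being the smaller blue and holding the balls. I'll confirm it in a crop and measure.

```bash
python3 - <<'E'
from h import *
p=optics.get_image("top"); save(p,"crop1",(260,140,460,290),4)
im=np.array(p["color"]).astype(int)
m=((im[...,2]>im[...,0]+50)&(im[...,2]>im[...,1]+30)).astype(np.uint8); m[:,:425]=0;m[:225]=0;m[275:]=0;m[:,460:]=0
ys,xs=np.nonzero(m);print("cup px box",xs.min(),xs.max(),ys.min(),ys.max())
c=[(xs.min()+xs.max()+1)/2,(ys.min()+ys.max()+1)/2]
print("cup rim",c,atz(p,c,.06))
hull=cv2.convexHull(np.stack([xs,ys],1).astype(np.float32)); print(cv2.minEnclosingCircle(hull), 64/1000*493/1.28/2)
for n,u,z in [("jar",(305,222),.135),("keeper",(308,253),.128),("red",(397,247),.06),("bluebig",(434,201),.08),("brown",(437,297),.08),("pink",(480,200),.06),("bottle",(199,251),.095)]: print(n,np.round(atz(p,u,z),3))
E
```

```text
cup px box 430 454 236 259
cup rim [np.float64(442.5), np.float64(248.0)] [ 0.49251307 -0.31630628  0.06      ]
((441.9827575683594, 248.0977020263672), 12.165084838867188) 12.325
jar [0.542 0.04  0.135]
keeper [0.466 0.031 0.128]
red [ 0.493 -0.198  0.06 ]
bluebig [ 0.612 -0.291  0.08 ]
brown [ 0.365 -0.296  0.08 ]
pink [ 0.621 -0.416  0.06 ]
bottle [0.47  0.309 0.095]
```

View pics/crop1.png

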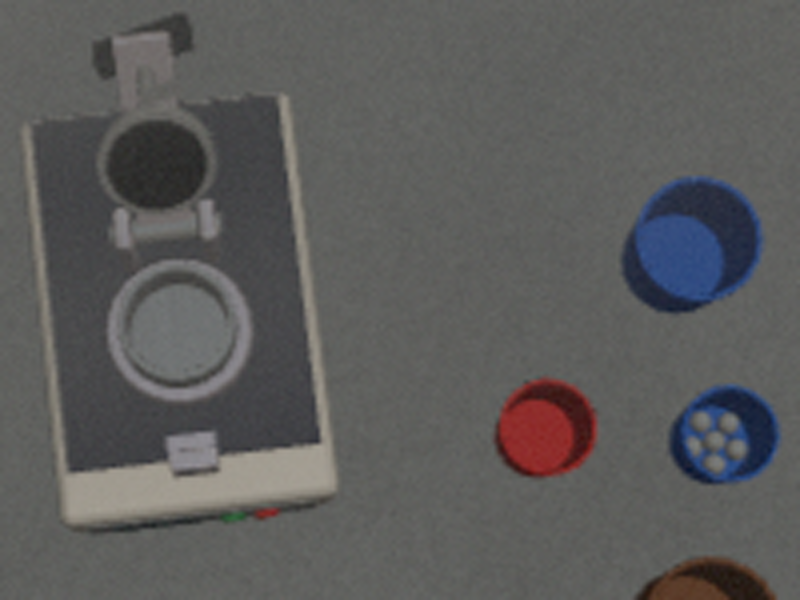

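The crop confirms it: the small blue cup with six balls sits at crop (725,434), i.e. top (441.5,248.3). The jar rim is at crop (180,330), the keeper at (192,451) and the hinge at (165,226). I'll compute the mill pose and start moving towards the cup.

```bash
python3 - <<'E'
from h import *
p=optics.get_image("top")
f=lambda x,y:(260+x/4-.4,140+y/4-.4)
for n,u,z in [("jar",f(180,330),.135),("hinge",f(166,226),.150),("keeper",f(192,447),.128),("cup",(441.7,248.1),.06),("eL1",f(22,125),.085),("eL2",f(65,515),.085),("eR1",f(288,95),.085),("eR2",f(335,488),.085)]: print(n,np.round(atz(p,u,z),4))
E
python3 -m crank '[8.5,4.1,-1.3,0,0, 8.5,4.1,-1.3,0,0, 8.5,4.1,-1.3,0,0, 8.5,4.1,-1.3,0,0, 8.5,4.1,-1.3,0,0, 8.5,4.1,-1.3,0,0, 8.5,4.1,-1.3,0,0, 8.5,4.1,-1.3,0,0]' 20
python3 -m crank '[8.5,3.6,-1.1,0,0, 8.5,3.6,-1.1,0,0, 8.5,0,0,0,-0.12, 8.5,0,0,0,-0.12, 8.5,0,0,0,-0.12, 8.5,0,0,0,-0.12, 8.5,0,0,0,-0.12, 8.5,0,0,0,-0.12]'
python3 -m crank '[8.5,0,0,0,-0.12, 8.5,0,0,0,-0.12, 8.5,0,0,0,-0.12, 8.5,0,0,0,-0.12, 8.5,0,0,0,-0.12, 8.5,0,0,0,-0.12, 8.5,0,0,0,0, 8.5,0,0,0,0]'
python3 - <<'E'
from h import *
p=optics.get_image("wrist"); save(p,"w1")
s=env.observe(); print(s["position"],s["tool_rot"],s["q"]); print(find(p,"cup"),proj(p,[.49,-.317,.06]))
for q in find(p,"cup"): print(atz(p,q[1],.04))
E
```

```text
jar [0.5422 0.0406 0.135 ]
hinge [0.6044 0.0501 0.15  ]
keeper [0.4703 0.0318 0.128 ]
cup [ 0.4922 -0.3142  0.06  ]
eL1 [0.6846 0.1494 0.085 ]
eL2 [0.4298 0.1133 0.085 ]
eR1 [ 0.7075 -0.0243  0.085 ]
eR2 [ 0.4502 -0.0583  0.085 ]
time_s: 2.02
position: [0.4166, -0.3599, 0.2315]
tool_rot: [[0.972, 0.236, 0.0], [0.236, -0.972, -0.0], [0.0, 0.0, -1.0]]
ft_force: [0.7, -1.0, 0.5]
grip_width: 0.0852
gripper_force: 0.0
time_s: 2.68
position: [0.4798, -0.3229, 0.2313]
tool_rot: [[0.57, 0.822, -0.0], [0.822, -0.57, 0.0], [0.0, -0.0, -1.0]]
ft_force: [0.3, -0.1, -0.3]
grip_width: 0.0846
gripper_force: 0.0
time_s: 3.35
position: [0.4797, -0.3229, 0.2313]
tool_rot: [[-0.104, 0.995, 0.0], [0.995, 0.104, 0.0], [0.0, 0.0, -1.0]]
ft_force: [0.0, -0.4, 0.4]
grip_width: 0.0847
gripper_force: 0.0
[ 0.47974492 -0.32293189  0.23132174] [[-1.04018966e-01  9.94575314e-01 -1.56947485e-05]
 [ 9.94575313e-01  1.04018966e-01 -4.61613129e-05]
 [-4.42783508e-05 -2.04112614e-05 -9.99999999e-01]] [-4.56675600e+01  2.46801016e+01  6.96707084e+01 -2.49870469e-03
  8.56479266e+01 -5.16380183e+01]
[(0.95, array([440.7, 297.1])), (0.86, array([189. , 177.3])), (0.82, array([337.8, 220.1])), (0.78, array([471.2, 200.7]))] [328.7481003  213.87240124]
[ 0.61977504 -0.39819496  0.04      ]
[ 0.35366721 -0.2996919   0.04      ]
[ 0.50082594 -0.32647015  0.04      ]
[ 0.62826352 -0.29344606  0.04      ]
```

```bash
python3 - <<'E'
from h import *
p=optics.get_image("wrist"); im=np.array(p["color"]).astype(int)
m=((im[...,2]>im[...,0]+40)&(im[...,2]>im[...,1]+25)).astype(np.uint8)
n,l,st,ce=cv2.connectedComponentsWithStats(m)
for i in range(1,n):
    if st[i,4]>300: print(st[i],ce[i])
print(np.round(p["pose"],3).tolist())
t=optics.get_image("top"); im=np.array(t["color"]).astype(int)
m=((im[...,2]>im[...,0]+50)&(im[...,2]>im[...,1]+30)).astype(np.uint8)
n,l,st,ce=cv2.connectedComponentsWithStats(m)
for i in range(1,n):
    if st[i,4]>100: print("top",st[i],ce[i])
E
```

```text
[ 418  159  110   93 7801] [474.69734649 202.77361877]
[ 299  178   68   68 2692] [332.11292719 214.3551263 ]
[[0.994, -0.102, -0.03, 0.472], [0.106, 0.955, 0.278, -0.252], [0.0, -0.28, 0.96, 0.374], [0.0, 0.0, 0.0, 1.0]]
top [419 185  31  30 426] [431.05633803 202.50469484]
```

View pics/w1.png

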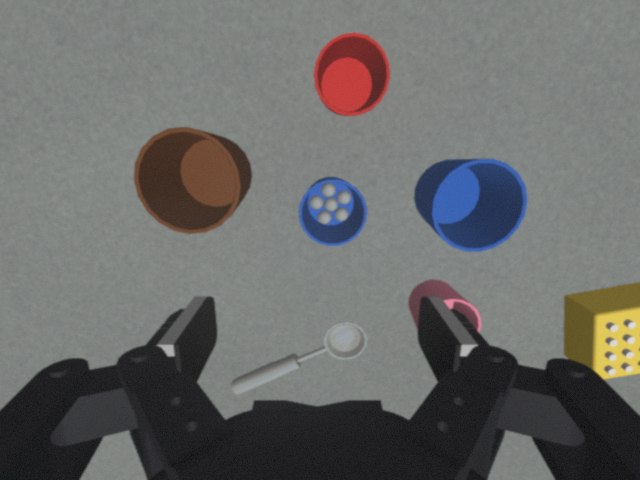

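The wrist picture shows the cup's rim ellipse at x 299–367, y 178–246, centre (333,212), with free space on both sides along tool y.

```bash
cat >> h.py <<'E'
def rel(X):
    s=env.observe(); R=np.array(s["tool_rot"]); return np.round(R.T@(np.array(X)-s["position"])*100,2)
E
python3 - <<'E'
from h import *
p=optics.get_image("wrist"); c=atz(p,(333,211.8),.06); print(c, rel([c[0],c[1],.020]))
E
```

```text
[ 0.49368809 -0.31461598  0.06      ] [ 0.68  1.47 21.13]
```

```bash

python3 -m crank '[8.5,0.7,1.5,0,-0.03, 8.5,0,0,4,0, 8.5,0,0,4,0, 8.5,0,0,4,0, 8.5,0,0,4,0, 8.5,0,0,3,0, 8.5,0,0,2.1,0, 8.5,0,0,0,0]' 20
python3 -m crank '[5,0,0,0,0, 5,0,0,0,0, 5,0,0,0,0, 5,0,0,0,0, 5,0,0,0,0, 5,0,0,0,0, 5,0,0,0,0, 5,0,0,0,0]' 25
python3 -m crank '[5,0,0,-1,0, 5,0,0,-2,0, 5,0,0,-3,0, 5,0,0,-3.5,0, 5,0,0,-4,0, 5,0,0,-4,0, 5,0,0,-2,0, 5,0,0,0,0]'
python3 - <<'E'
from h import *
p=optics.get_image("wrist"); save(p,"w2")
print(env.observe()["position"])
E
```

```text
time_s: 4.32
position: [0.4922, -0.3128, 0.0161]
tool_rot: [[-0.137, 0.991, -0.006], [0.991, 0.137, 0.006], [0.006, -0.005, -1.0]]
ft_force: [-0.6, 0.8, -0.4]
grip_width: 0.085
gripper_force: 0.0
time_s: 4.98
position: [0.4946, -0.3152, 0.0222]
tool_rot: [[-0.137, 0.991, 0.003], [0.991, 0.137, -0.003], [-0.003, 0.002, -1.0]]
ft_force: [-1.2, -0.5, 7.8]
grip_width: 0.0627
gripper_force: 28.0
time_s: 5.65
position: [0.495, -0.3151, 0.2215]
tool_rot: [[-0.138, 0.99, 0.007], [0.99, 0.138, -0.007], [-0.008, 0.006, -1.0]]
ft_force: [-0.6, 0.3, -0.9]
grip_width: 0.0629
gripper_force: 28.1
[ 0.49427212 -0.3145138   0.21820159]
```

View pics/w2.png

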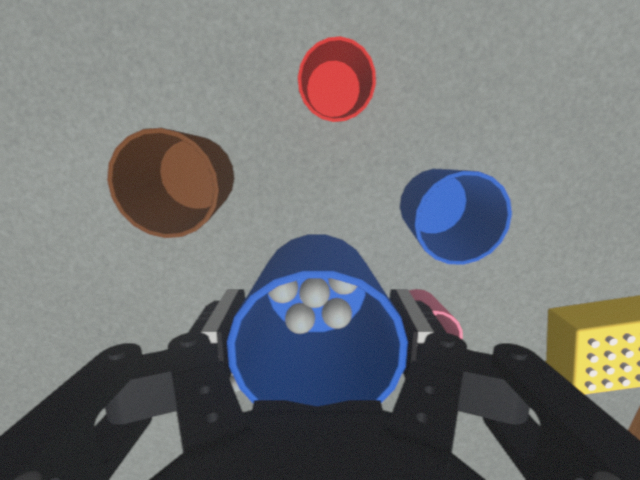

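The cup is held near its rim, upright, with the balls inside on the floor. I'll stage it beside the jar and check the jar's position with the wrist camera.

```bash

python3 -m crank '[5,1.5,0.6,0,0, 5,2.8,1.3,0,0, 5,3.2,1.5,0,0, 5,3.5,1.6,0,0, 5,3.5,1.6,0,0, 5,3.2,1.5,0,0, 5,2.3,1,0,0, 5,1.5,0.5,0,0]'
python3 - <<'E'
from h import *
p=optics.get_image("wrist"); save(p,"w3")
s=env.observe();print(s["position"],s["q"]); print(proj(p,[.5422,.0406,.135]))
for q,z in [("jar_mouth",.135),("keeper_top",.128),("clamp_hinge",.146)]:
    print(q,[(a,b,atz(p,b,z)[:2].round(4)) for a,b in find(p,q,2)])
E
```

```text
time_s: 6.37
position: [0.559, -0.0843, 0.2136]
tool_rot: [[-0.14, 0.99, -0.003], [0.99, 0.14, 0.002], [0.003, -0.003, -1.0]]
ft_force: [-0.3, 0.4, -2.0]
grip_width: 0.0625
gripper_force: 28.1
[ 0.55905055 -0.08266047  0.2136492 ] [-20.4555065   24.16724252  73.51650821   0.09620184  82.55678693
 -28.60725704]
[319.40515534  40.60670545]
jar_mouth [(0.93, array([372. ,  81.1]), array([0.576 , 0.0238]))]
keeper_top [(0.95, array([375.6,  83.6]), array([0.5793, 0.024 ]))]
clamp_hinge [(0.81, array([373.2,  80.4]), array([0.5753, 0.0224]))]
```

View pics/w3.png

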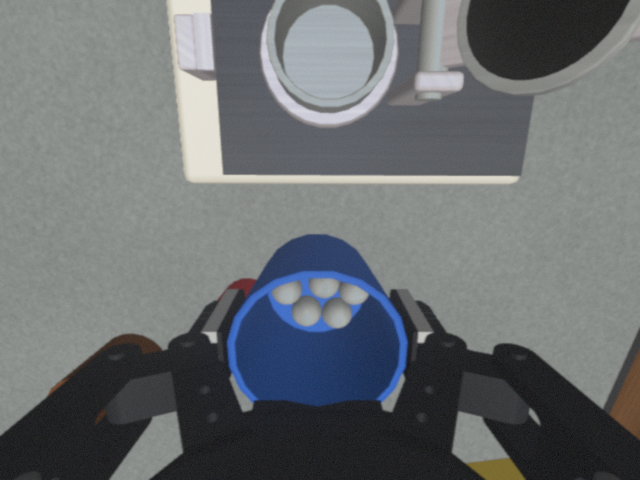

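The jar rim shows at about x 267–397, lower edge at y≈110. That is slightly right of the predicted centre column of 319, so I'll fit the rim circle numerically.

```bash
cat > fit.py <<'E'
from h import *
from scipy.optimize import differential_evolution as DE
def fitjar(p,g0,rng=.012,poly=None):
    g=cv2.GaussianBlur(cv2.cvtColor(np.array(p["color"]),cv2.COLOR_RGB2GRAY),(3,3),0)
    e=cv2.Canny(g,25,60); dt=np.minimum(cv2.distanceTransform(255-e,cv2.DIST_L2,5),8)
    a=np.linspace(0,2*np.pi,180)
    def cost(v):
        t=0;n=0
        for r in (.032,.037):
            P=np.array([proj(p,[v[0]+r*np.cos(k),v[1]+r*np.sin(k),.135]) for k in a])
            ok=(P[:,0]>2)&(P[:,0]<637)&(P[:,1]>2)&(P[:,1]<477); Q=P[ok].round().astype(int)
            t+=dt[Q[:,1],Q[:,0]].sum(); n+=ok.sum()
        return t/max(n,1)
    r=DE(cost,[(g0[0]-rng,g0[0]+rng),(g0[1]-rng,g0[1]+rng)],seed=1,maxiter=25,popsize=12)
    return r.x.round(4),round(r.fun,2)
if __name__=="__main__":
    for n in ("wrist","top"):
        print(n,fitjar(optics.get_image(n),(.5422,.0406)))
    print(env.observe()["position"],env.observe()["tool_rot"][:,1])
E
python3 fit.py
```

```text
wrist (array([0.548 , 0.0431]), np.float64(0.33))
top (array([0.545, 0.048]), np.float64(0.71))
[ 0.55895723 -0.0887329   0.21461015] [ 0.99061198  0.13669639 -0.00141487]
```

```bash
python3 - <<'E'
from fit import *
p=optics.get_image("wrist"); c,f=fitjar(p,(.5422,.0406)); s=env.observe(); print(c,f,s["position"])
t=7.7*np.pi/180; ex=np.array([np.cos(t),np.sin(t)]); ey=np.array([-ex[1],ex[0]])
# mill coordinates of the tool
d=s["position"][:2]-c; print("tool in mill",d@ex,d@ey)
# near deck side edge in the picture: rows ~181 at columns 200 and 500
a,b=atz(p,(200,181),.085)[:2],atz(p,(505,181),.085)[:2]; print("edge yaw",np.degrees(np.arctan2(*(b-a)[::-1])),(a-c)@ey,(b-c)@ey)
E
```

```text
[0.548 0.043] 0.35 [ 0.55904676 -0.08893332  0.21478477]
tool in mill -0.006730085551754571 -0.13222381888407833
edge yaw 7.918168387667967 -0.09232378228252064 -0.0914122369071106
```

Jar fixed at (0.548, 0.043), mill yaw 7.8°. The tool can't tilt, so I'll use the jar's outer rim edge as a fulcrum. The cup will pivot about the pad axis, mouth towards the jar.

```bash

python3 -m crank '[5,0,0.4,1.5,0, 5,0.5,0,2,0, 5,1.5,0,2,0, 5,1.5,0,1.5,0, 5,1.5,0,0.8,0, 5,1,0,0,0, 5,0,0,0,0, 5,0,0,0,0]' 20
python3 -m crank '[5,0.5,0,0,0, 5,0.5,0,0,0, 5,0.4,0,-0.35,0, 5,0.4,0,-0.33,0, 5,0.5,0,-0.22,0, 5,0.5,0,-0.22,0, 5,0,0,0,0, 5,0,0,0,0]'
python3 - <<'E'
from h import *
p=optics.get_image("wrist"); save(p,"w4")
s=env.observe();t=7.85*np.pi/180; ex=np.array([np.cos(t),np.sin(t)]); ey=np.array([-ex[1],ex[0]])
d=s["position"][:2]-[.548,.043]; print("tool in mill",d@ex,d@ey,s["position"][2],s["ft_force"],s["wrist_torque"],s["grip_width"])
E
```

```text
time_s: 7.38
position: [0.5557, -0.0283, 0.1384]
tool_rot: [[-0.138, 0.99, 0.002], [0.99, 0.138, -0.001], [-0.001, 0.002, -1.0]]
ft_force: [-0.1, 0.1, -1.2]
grip_width: 0.0626
gripper_force: 28.1
time_s: 8.05
position: [0.5515, -0.0002, 0.1491]
tool_rot: [[-0.138, 0.99, 0.001], [0.99, 0.138, -0.0], [-0.0, 0.001, -1.0]]
ft_force: [1.2, -2.2, 2.2]
grip_width: 0.0623
gripper_force: 22.1
tool in mill -0.002476795142260559 -0.043364998006854304 0.14895500194826264 [ 1.23969851 -1.86822458  1.56773658] [-0.37533991 -0.08059337  0.03179803] 0.06195715093480949
```

View pics/w4.png

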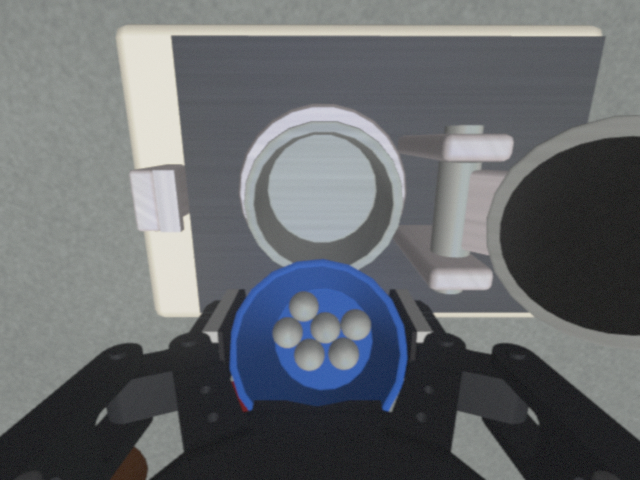

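The cup has tilted about 30° and the balls lie at (325,330) on the floor. The mouth faces the jar at (325,190), and the forces are small. I'll continue the arc.

```bash

python3 -m crank '[5,0.5,-0.15,-0.1,0, 5,0.5,-0.15,-0.08,0, 5,0.5,0,0.05,0, 5,0.5,0,0.05,0, 5,0.5,0,0.19,0, 5,0.5,0,0.19,0, 5,0.4,0,0.3,0, 5,0.4,0,0.3,0]'
python3 -m crank '[5,0.2,0,0.25,0, 5,0.2,0,0.25,0, 5,0,0,0,0, 5,0,0,0,0, 5,0,0,0,0, 5,0,0,0,0, 5,0,0,0,0, 5,0,0,0,0]'
python3 - <<'E'
from h import *
p=optics.get_image("wrist"); save(p,"w5")
s=env.observe();t=7.85*np.pi/180; ex=np.array([np.cos(t),np.sin(t)]); ey=np.array([-ex[1],ex[0]])
d=s["position"][:2]-[.548,.043]; print("tool in mill",d@ex,d@ey,s["position"][2],s["ft_force"],s["wrist_torque"],s["grip_width"])
E
```

```text
time_s: 8.77
position: [0.5435, 0.0373, 0.1397]
tool_rot: [[-0.138, 0.99, 0.002], [0.99, 0.138, 0.0], [0.0, 0.002, -1.0]]
ft_force: [2.8, -2.4, 4.5]
grip_width: 0.0616
gripper_force: 20.8
time_s: 9.43
position: [0.5427, 0.0416, 0.1346]
tool_rot: [[-0.138, 0.99, 0.001], [0.99, 0.138, 0.002], [0.001, 0.001, -1.0]]
ft_force: [3.0, 2.0, 4.3]
grip_width: 0.0616
gripper_force: 20.8
tool in mill -0.005459986980997526 -0.0006149206271045468 0.13465044742771945 [2.74474396 2.58974764 5.18865323] [ 0.28643077 -0.42947217  0.05690864] 0.061649757689281014
```

View pics/w5.png

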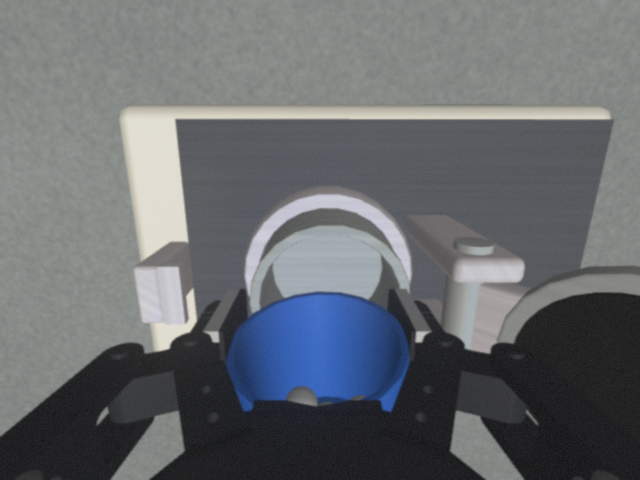

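```bash
python3 - <<'E'
from h import *
p=optics.get_image("wrist");s=env.observe();R=np.array(s["tool_rot"]);P0=np.array(s["position"])
for off in (.024,.028):
  G=P0-R[:,2]*off
  for th in (50,60,70,80,90,100,110):
    t=np.radians(th); ax=R[:,0]*np.sin(t)-R[:,2]*np.cos(t); ld=R[:,0]*np.cos(t)+R[:,2]*np.sin(t) # axis to mouth, leading wall dir
    for hg in (48,):
      L=G+ax*(.060-hg/1000); f=G-ax*hg/1000
      print(off,th,proj(p,L+ld*.032).round(),proj(p,L+R[:,1]*.032).round(),proj(p,L-ld*.032).round(), "ball in corner",proj(p,f+ax*.0115+ld*.016).round(),"lead foot z",((f+ld*.028)[2]).round(3),"lip z",((L+ld*.032)[2]).round(3))
E
```

```text
0.024 50 [318. 245.] [406. 319.] [318. 419.] ball in corner [317. 324.] lead foot z 0.106 lip z 0.142
0.024 60 [318. 249.] [406. 314.] [318. 407.] ball in corner [317. 338.] lead foot z 0.11 lip z 0.137
0.024 70 [318. 255.] [404. 309.] [318. 392.] ball in corner [317. 353.] lead foot z 0.116 lip z 0.133
0.024 80 [318. 262.] [403. 305.] [318. 373.] ball in corner [317. 367.] lead foot z 0.123 lip z 0.129
0.024 90 [317. 271.] [402. 303.] [318. 353.] ball in corner [317. 382.] lead foot z 0.131 lip z 0.127
0.024 100 [317. 281.] [401. 300.] [318. 331.] ball in corner [317. 396.] lead foot z 0.139 lip z 0.125
0.024 110 [317. 292.] [399. 299.] [318. 311.] ball in corner [317. 410.] lead foot z 0.149 lip z 0.124
0.028 50 [318. 248.] [409. 325.] [318. 429.] ball in corner [317. 328.] lead foot z 0.11 lip z 0.146
0.028 60 [318. 252.] [408. 320.] [318. 417.] ball in corner [317. 343.] lead foot z 0.114 lip z 0.141
0.028 70 [318. 258.] [407. 315.] [318. 401.] ball in corner [317. 358.] lead foot z 0.12 lip z 0.137
0.028 80 [318. 266.] [406. 311.] [318. 382.] ball in corner [317. 373.] lead foot z 0.127 lip z 0.133
0.028 90 [317. 275.] [405. 307.] [318. 361.] ball in corner [317. 388.] lead foot z 0.135 lip z 0.131
0.028 100 [317. 285.] [403. 305.] [318. 339.] ball in corner [317. 403.] lead foot z 0.143 lip z 0.129
0.028 110 [317. 296.] [402. 304.] [318. 318.] ball in corner [317. 417.] lead foot z 0.153 lip z 0.128
```

```bash
python3 - <<'E'
from h import *
p=optics.get_image("scene"); t=optics.get_image("top")
u=proj(p,[.548,.043,.15]).round().astype(int); v=proj(t,[.548,.043,.15]).round().astype(int); print(u,v)
f=lambda q,c,w,h,s: cv2.resize(cv2.cvtColor(np.array(q["color"]),cv2.COLOR_RGB2BGR)[c[1]-h:c[1]+h,c[0]-w:c[0]+w],None,fx=s,fy=s,interpolation=cv2.INTER_CUBIC)
a=f(p,u,50,60,5); b=f(t,v,30,60,5); cv2.imwrite("pics/m1.png",np.hstack([a,b]))
E
```

```text
[329 258] [303 219]
```

View pics/m1.png

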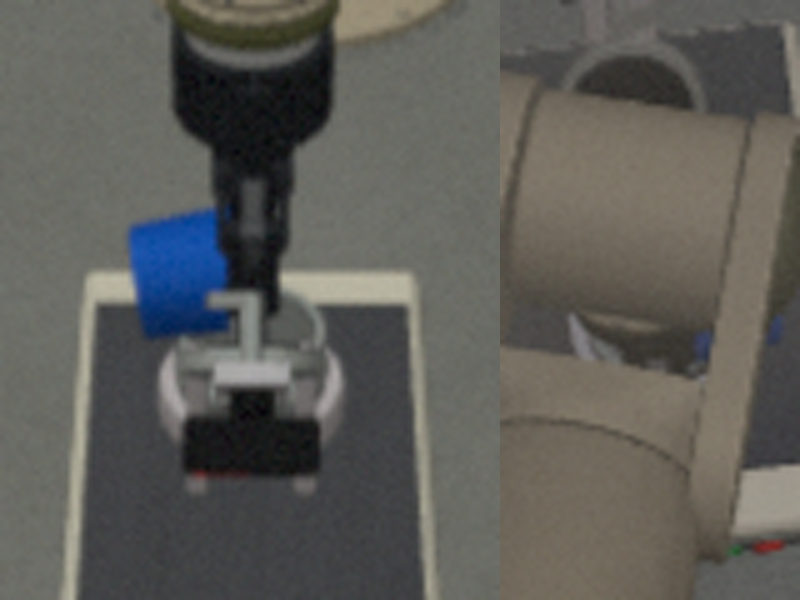

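The scene crop shows the cup (130–230, 215–338) tilted about 82°, mouth at the jar, pads near its rim. It needs about 15° more, so I'll lower with a slight retreat over the fulcrum.

```bash

python3 -m crank '[5,-0.1,0,0.15,0, 5,-0.1,0,0.15,0, 5,-0.1,0,0.15,0, 5,-0.1,0,0.15,0, 5,0,0,0,0, 5,0,0,0,0, 5,0,0,0,0, 5,0,0,0,0]'
cat > st.py <<'E'
from h import *
p=optics.get_image("scene"); im=np.array(p["color"]).astype(int)
m=((im[...,2]>im[...,0]+45)&(im[...,2]>im[...,1]+30)).astype(np.uint8)
u=proj(p,[.548,.043,.15]).astype(int); k=np.zeros_like(m); k[u[1]-40:u[1]+40,u[0]-70:u[0]+50]=1; m*=k
cs=max(cv2.findContours(m,0,2)[0],key=cv2.contourArea)
print("blue",cv2.boundingRect(cs),cv2.contourArea(cs))
ys,xs=np.nonzero(m); L=[(y,xs[ys==y].min()) for y in range(ys.min()+3,ys.max()-2)]
B=[(x,ys[xs==x].max()) for x in range(xs.min()+5,xs.max()-1)]
a=np.polyfit(*zip(*L),1)[0]; b=np.polyfit(*zip(*B),1)[0]; print("foot plane lean deg",np.degrees(np.arctan(a)),"bottom slope (down +)",np.degrees(np.arctan(b)))
w=optics.get_image("wrist"); print("balls",[(a,b.tolist()) for a,b in find(w,"ball0",8)])
w2=np.array(w["color"]).astype(int); bl=(w2[...,2]>w2[...,0]+45)
ys,xs=np.nonzero(bl[:,225:415]); print("wrist blue top row",ys.min())
s=env.observe(); print(s["position"],s["ft_force"],s["grip_width"],s["time_s"])
E
python3 st.py
```

```text
time_s: 10.3
position: [0.543, 0.0383, 0.1293]
tool_rot: [[-0.138, 0.99, 0.001], [0.99, 0.138, 0.002], [0.002, 0.001, -1.0]]
ft_force: [-0.5, 6.7, 12.3]
grip_width: 0.0617
gripper_force: 21.7
blue (305, 241, 18, 24) 337.5
foot plane lean deg 4.778321623664669 bottom slope (down +) 5.19442890773437
balls []
wrist blue top row 297
[0.54303742 0.038362   0.1293032 ] [-0.84836335  6.84145316 11.48681807] 0.061239779614039466 10.45
```

```bash

python3 -m crank '[5,-0.1,0,0.2,0, 5,-0.1,0,0.2,0, 5,-0.1,0,0.15,0, 5,-0.1,0,0.15,0, 5,0,0,0,0, 5,0,0,0,0, 5,0,0,0,0, 5,0,0,0,0]'
python3 st.py
```

```text
time_s: 11.12
position: [0.5436, 0.0372, 0.1268]
tool_rot: [[-0.14, 0.99, 0.006], [0.99, 0.14, 0.006], [0.005, 0.007, -1.0]]
ft_force: [-16.3, 21.6, 49.3]
grip_width: 0.062
gripper_force: 46.7
blue (305, 241, 18, 24) 337.0
foot plane lean deg 2.0686077210516256 bottom slope (down +) 4.159642293713267
balls [(0.97, [330.5, 361.1]), (0.95, [294.6, 371.9]), (0.78, [315.5, 260.7]), (0.76, [323.7, 322.5]), (0.59, [305.3, 240.2]), (0.57, [349.9, 237.3])]
wrist blue top row 300
[0.54357397 0.03721626 0.12676528] [-17.42608376  22.06802719  49.95474608] 0.06133942687071305 11.2667
```

The fingertips are touching the rim at 49 N, so I'll ease up. The balls are running out, three already in the jar.

```bash

python3 -m crank '[5,0,0,-0.3,0, 5,0,0,-0.2,0, 5,0,0,0,0, 5,0,0,0,0, 5,0,0,0,0, 5,0,0,0,0, 5,0,0,0,0, 5,0,0,0,0]'
python3 st.py
```

```text
time_s: 11.93
position: [0.5434, 0.0349, 0.1284]
tool_rot: [[-0.139, 0.99, 0.002], [0.99, 0.139, 0.003], [0.003, 0.002, -1.0]]
ft_force: [-6.4, 10.3, 20.4]
grip_width: 0.0616
gripper_force: 31.8
blue (304, 240, 18, 24) 338.5
foot plane lean deg 2.894844029307948 bottom slope (down +) -3.96793255675151e-13
balls [(0.8, [330.8, 244.7]), (0.77, [304.4, 256.3]), (0.75, [575.0, 316.1]), (0.69, [306.9, 235.3]), (0.68, [343.0, 266.4]), (0.67, [355.2, 233.4]), (0.6, [287.5, 283.0])]
wrist blue top row 299
[0.54338806 0.03494604 0.12835453] [-6.67483235  8.91514017 21.41056507] 0.06118073740183267 12.0833
```

```bash

python3 -m crank '[5,0,0,-0.5,0, 5,0,0,-0.7,0, 5,0,0,-0.8,0, 5,0,0,-1,0, 5,0,0,-1,0, 5,0,0,-0.5,0, 5,0,0,0,0, 5,0,0,0,0]'
python3 st.py; python3 - <<'E'
from h import *
p=optics.get_image("wrist"); save(p,"w6"); im=np.array(p["color"]).astype(int)
r=im[300:400,240:400]; print("nonblue in cup", ((r[...,2]<r[...,0]+25)).sum(axis=1)[::5])
for a,b in find(p,"ball0",8): print(a,b,atz(p,b,.1).round(3),np.linalg.norm(atz(p,b,.1)[:2]-[.548,.043]).round(3))
E
```

```text
time_s: 12.75
position: [0.5434, 0.0328, 0.1713]
tool_rot: [[-0.137, 0.991, -0.001], [0.991, 0.137, 0.0], [0.0, -0.001, -1.0]]
ft_force: [-0.2, 0.6, -0.9]
grip_width: 0.0615
gripper_force: 22.0
blue (303, 226, 18, 25) 355.0
foot plane lean deg 1.1862087536538229e-15 bottom slope (down +) 6.097857091210519e-14
balls [(0.87, [306.8, 232.1]), (0.86, [307.3, 211.8]), (0.71, [295.1, 251.6]), (0.7, [331.4, 221.9]), (0.6, [336.1, 240.7]), (0.57, [353.6, 210.9])]
wrist blue top row 299
[0.54330824 0.03283514 0.17087613] [ 0.69470046 -0.07703826 -0.73060927] 0.061596074437597716 12.9
nonblue in cup [100  61  37  17   5   0   0   0   0   0   0   0   0   0   0   0   0   0
   0   1]
0.81 [306.8 233.1] [0.535 0.045 0.1  ] 0.014
0.71 [350.4 208.1] [0.56  0.065 0.1  ] 0.025
0.64 [329.8 221.2] [0.548 0.055 0.1  ] 0.012
0.63 [296.5 253.8] [0.53 0.03 0.1 ] 0.022
0.59 [340. 238.] [0.556 0.045 0.1  ] 0.009
0.52 [305.9 213.1] [0.532 0.058 0.1  ] 0.022
```

All six balls are in the jar and the cup is empty at about 90° tilt. To right it, I'll carry it over to the mill's left side and push its foot against the housing edge.

```bash

python3 -m crank '[5,1,0,-1,0, 5,2,0,0,0, 5,3,0,0,0, 5,3.5,0,0,0, 5,3.5,0,0,0, 5,2.5,0,0,0, 5,1.5,0,0,0, 5,0.5,0,0,0]' 25
cat > st2.py <<'E'
from h import *
J=np.array([.548,.043]);t=np.radians(7.85);ex=np.array([np.cos(t),np.sin(t)]);ey=np.array([-ex[1],ex[0]])
p=optics.get_image("scene"); im=np.array(p["color"]).astype(int)
s=env.observe(); X=np.array(s["position"])
m=((im[...,2]>im[...,0]+45)&(im[...,2]>im[...,1]+30)).astype(np.uint8)
g=X+[0,0,.028]; u=proj(p,g); k=np.zeros_like(m); c=u.astype(int); k[max(0,c[1]-50):c[1]+50,c[0]-60:c[0]+45]=1; m*=k
ys,xs=np.nonzero(m); sc=(proj(p,g+[*(ey*.05),0])-proj(p,g-[*(ey*.05),0]))[0]/100
print("px/mm",sc,"blue box rel G mm: left",(xs.min()-u[0])/sc,"right",(xs.max()+1-u[0])/sc,"top",(ys.min()-u[1])/sc,"bottom",(ys.max()+1-u[1])/sc)
L=[(y,xs[ys==y].min()) for y in range(ys.min()+3,ys.max()-2)]
print("lean",np.degrees(np.arctan(np.polyfit(*zip(*L),1)[0])))
cs=max(cv2.findContours(m,0,2)[0],key=cv2.contourArea); print("rect",cv2.minAreaRect(cs))
d=X[:2]-J; print("mill",(d@ex).round(4),(d@ey).round(4),X[2].round(4),s["ft_force"].round(1),s["grip_width"].round(4),s["time_s"])
E
python3 st2.py
```

```text
time_s: 13.67
position: [0.5187, 0.2089, 0.1822]
tool_rot: [[-0.141, 0.99, 0.0], [0.99, 0.141, 0.001], [0.001, 0.001, -1.0]]
ft_force: [-0.3, 0.1, 0.2]
grip_width: 0.0614
gripper_force: 27.4
px/mm 0.41903033944222046 blue box rel G mm: left -56.42837239429232 right 0.8467166408999148 top -36.40757491394686 bottom 23.253976164378383
lean 3.6352603611958495e-13
rect ((386.5, 234.0), (24.0, 21.0), 90.0)Traceback (most recent call last):
  File "st2.py", line 12, in <module>
    d=X[:2]-J; print("mill",(d@ex).round(4),(d@ey).round(4),X[2].round(4),s["ft_force"].round(1),s["grip_width"].round(4),s["time_s"])
                                                                                                 ^^^^^^^^^^^^^^^^^^^^^
AttributeError: 'float' object has no attribute 'round'
```

```bash
sed -i 's/s\["grip_width"\].round(4)/s["grip_width"]/' st2.py
python3 -m crank '[5,0,0,1.5,0, 5,0,0,2.5,0, 5,0,0,3,0, 5,0,0,2.2,0, 5,0,0,1.2,0, 5,-0.7,0,0.3,0, 5,-0.8,0,0,0, 5,-0.5,0,0,0]' 20
python3 -m crank '[5,-0.3,0,0,0, 5,-0.3,0,-0.3,0, 5,-0.4,0,-0.7,0, 5,-0.4,0,-0.7,0, 5,-0.5,0,-0.6,0, 5,-0.5,0,-0.6,0, 5,0,0,0,0, 5,0,0,0,0]'
python3 st2.py
```

```text
time_s: 14.38
position: [0.5232, 0.1849, 0.0755]
tool_rot: [[-0.137, 0.991, 0.002], [0.991, 0.137, -0.0], [-0.0, 0.001, -1.0]]
ft_force: [0.7, 0.4, -1.0]
grip_width: 0.061
gripper_force: 27.4
time_s: 15.05
position: [0.5258, 0.1623, 0.104]
tool_rot: [[-0.137, 0.991, 0.001], [0.991, 0.137, 0.0], [-0.0, 0.001, -1.0]]
ft_force: [-0.1, 1.1, -0.7]
grip_width: 0.0614
gripper_force: 27.4
px/mm 0.4051864208632162 blue box rel G mm: left -55.75108661792003 right -3.9230911109106033 top -35.80752477563935 bottom 23.42447008951428
lean -3.5432026634742466
rect ((365.5, 259.5), (23.0, 19.0), 90.0)
mill -0.006 0.1215 0.1036 [-0.7 -0.5 -1.5] 0.06107201506415252 15.1
```

The foot slid over the edge because it was too high. I'll back out, go lower and retry.

```bash

python3 -m crank '[5,1.5,0,0,0, 5,2,0,0.5,0, 5,0,0,1.5,0, 5,0,0,1.5,0, 5,0,0,0.6,0, 5,0,0,0,0, 5,-0.5,0,0,0, 5,-0.5,0,0,0]' 
python3 -m crank '[5,-0.3,0,-0.2,0, 5,-0.3,0,-0.5,0, 5,-0.3,0,-0.6,0, 5,-0.4,0,-0.6,0, 5,-0.5,0,-0.6,0, 5,-0.5,0,-0.5,0, 5,0,0,0,0, 5,0,0,0,0]'
python3 st2.py
```

```text
time_s: 15.77
position: [0.5226, 0.187, 0.0632]
tool_rot: [[-0.138, 0.99, 0.001], [0.99, 0.138, 0.0], [-0.0, 0.001, -1.0]]
ft_force: [-0.3, -0.5, -0.8]
grip_width: 0.0615
gripper_force: 27.4
time_s: 16.43
position: [0.5259, 0.1645, 0.0935]
tool_rot: [[-0.137, 0.991, 0.002], [0.991, 0.137, 0.001], [0.001, 0.002, -1.0]]
ft_force: [-0.6, 5.0, 6.0]
grip_width: 0.0614
gripper_force: 25.6
px/mm 0.403689617247415 blue box rel G mm: left -60.04274873545458 right -8.022584969069097 top -29.319206709798365 bottom 40.04101164538228
lean -5.258596420577671
rect ((367.70001220703125, 268.4000549316406), (22.807893753051758, 22.360679626464844), 63.43495178222656)
mill -0.0053 0.1236 0.0934 [-0.7  4.2  7.2] 0.061739323549984015 16.4833
```

```bash

python3 -m crank '[5,-0.6,0,-0.4,0, 5,-0.6,0,-0.4,0, 5,-0.7,0,-0.3,0, 5,-0.7,0,-0.3,0, 5,-0.7,0,-0.1,0, 5,-0.7,0,-0.1,0, 5,0,0,0,0, 5,0,0,0,0]'
python3 st2.py
```

```text
time_s: 17.15
position: [0.5307, 0.1247, 0.1086]
tool_rot: [[-0.137, 0.991, -0.0], [0.991, 0.137, 0.001], [0.001, -0.0, -1.0]]
ft_force: [-0.6, 6.2, 3.0]
grip_width: 0.0617
gripper_force: 23.8
px/mm 0.40558574525367364 blue box rel G mm: left -47.404222608740135 right 33.95958365461892 top -29.379474935882193 bottom 51.98433132747686
lean -13.657025140963441
rect ((351.70794677734375, 265.5792236328125), (32.13970184326172, 15.821091651916504), 84.2894058227539)
mill -0.006 0.0834 0.1085 [-1.1  5.1  2.3] 0.0615748287877567 17.2
```

```bash
python3 - <<'E'
from h import *
p=optics.get_image("scene"); im=np.array(p["color"]).astype(int)
s=env.observe(); u=proj(p,np.array(s["position"])+[0,0,.028]).round().astype(int); print(u)
m=((im[...,2]>im[...,0]+45)&(im[...,2]>im[...,1]+30))
for y in range(u[1]-16,u[1]+26): print(''.join('#' if m[y,x] else '.' for x in range(u[0]-28,u[0]+22)))
E
```

```text
[363 261]
..................................................
..................................................
..................................................
..................................................
.....................#............................
....................##............................
...................###............................
...................###............................
..................####............................
..................####............................
.................######..............#............
................#######.............###...........
................########............###...........
...............#########............####..........
..............###########...........#####.........
.............############..........######.........
.............############..........######.........
............#############..........#######........
...........#############...........#######........
...........#############...........######.........
..........##############...........######.........
..........#########
[... 351 characters left out ...]
###########..........................
...........#############..........................
............############..........................
.............###########..........................
..............##########..........................
...............##########.........................
................###########.......................
..................########........................
.....................####.........................
..................................................
..................................................
..................................................
..................................................
..................................................
```

```bash

python3 -m crank '[5,-0.5,0,-0.1,0, 5,-0.5,0,-0.1,0, 5,-0.5,0,-0.1,0, 5,-0.5,0,0,0, 5,0,0,0,0, 5,0,0,0,0, 5,0,0,0,0, 5,0,0,0,0]'
cat > asc.py <<'E'
from h import *
p=optics.get_image("scene"); im=np.array(p["color"]).astype(int)
s=env.observe(); u=proj(p,np.array(s["position"])+[0,0,.028]).round().astype(int); print(u,s["position"],s["ft_force"])
m=((im[...,2]>im[...,0]+45)&(im[...,2]>im[...,1]+30))
for y in range(u[1]-16,u[1]+28,2): print(''.join('#' if m[y,x] else '.' for x in range(u[0]-28,u[0]+28)))
E
python3 asc.py
```

```text
time_s: 17.92
position: [0.5334, 0.1049, 0.1112]
tool_rot: [[-0.138, 0.99, -0.001], [0.99, 0.138, -0.0], [-0.0, -0.001, -1.0]]
ft_force: [-0.6, 0.5, -1.1]
grip_width: 0.0612
gripper_force: 22.0
[355 260] [0.53338796 0.10495741 0.11123073] [-1.19321108  0.59244474 -1.53777872]
........................................................
........................................................
........................................................
.....................#..............####................
....................##..............######..............
....................##..............########............
....................###.............#########...........
...................#####...........##########...........
...................#####...........#########............
..................######...........########.............
..................######...........#######..............
..................######...........#######..............
..................######...........######...............
..................######..........#######...............
..................######..........######................
..................######.........######.................
....................####.........#####..................
.....................################...................
.........................#########......................
........................................................
........................................................
........................................................
```

The cup is nearly upright now, about 15°. I'll carry it clear of the housing, press its foot flat on the bench and release.

```bash

python3 -m crank '[5,0,0,-1.5,0, 5,1.5,0,0,0, 5,2.5,0,0,0, 5,2.5,0,0,0, 5,2,0,0.5,0, 5,0.5,0,2,0, 5,0,0,2.5,0, 5,0,0,2,0]'
python3 -m crank '[5,0,0,1.5,0, 5,0,0,0.8,0, 5,0,0,0.4,0, 5,0,0,0.3,0, 5,0,0,0.3,0, 5,0,0,0.2,0, 5,0,0,0,0, 5,0,0,0,0]'
python3 asc.py
```

```text
time_s: 18.63
position: [0.5207, 0.1945, 0.0552]
tool_rot: [[-0.139, 0.99, -0.001], [0.99, 0.139, -0.001], [-0.001, -0.001, -1.0]]
ft_force: [0.1, 0.3, -0.6]
grip_width: 0.0609
gripper_force: 22.2
time_s: 19.3
position: [0.5214, 0.1943, 0.0219]
tool_rot: [[-0.138, 0.99, 0.001], [0.99, 0.138, 0.0], [-0.0, 0.001, -1.0]]
ft_force: [0.8, 0.3, -0.3]
grip_width: 0.0608
gripper_force: 22.2
[390 287] [0.52141235 0.19426541 0.02195452] [-0.16699786 -0.06843475 -0.1330545 ]
........................................................
........................................................
........................................................
.....................##..............#..................
....................##...#...........####...............
...................###...............#####..............
...................####..............#######............
...................#####............########............
..................#######...........########............
..................######............######..............
.................#######............######..............
.................#######............#####...............
.................#######............####................
................########..........#####.................
................########.........#####..................
.................#######.........####...................
...................#####.........###....................
......................#############.....................
........................................................
........................................................
........................................................
........................................................
```

```bash

python3 -m crank '[5,0,0,0.3,0, 5,0,0,0.3,0, 5,0,0,0.3,0, 5,0,0,0.2,0, 5,0,0,0.2,0, 5,0,0,0,0, 5,0,0,0,0, 5,0,0,0,0]'
python3 asc.py
```

```text
time_s: 20.02
position: [0.5241, 0.1934, 0.0109]
tool_rot: [[-0.137, 0.991, 0.008], [0.991, 0.137, -0.001], [-0.002, 0.008, -1.0]]
ft_force: [3.2, -7.6, 17.0]
grip_width: 0.0608
gripper_force: 17.2
[389 291] [0.5241369  0.19336242 0.01092485] [ 1.88955876 -8.14500763 16.49175831]
........................................................
........................................................
....................###.................................
...................####..............###................
..................#####..............#####..............
..................#####...............#####.............
..................#####..............######.............
..................#######............#####..............
..................#######............#####..............
.................########...........#####...............
.................#######............####................
.................########...........####................
.................########...........###.................
.................#######..........####..................
..................######..........####..................
...................#####.........####...................
......................##.........##.....................
........................................................
........................................................
........................................................
........................................................
........................................................
```

```bash

python3 -m crank '[5,0,0,-0.1,0, 8.5,0,0,0,0, 8.5,0,0,0,0, 8.5,0,0,0,0, 8.5,0,0,0,0, 8.5,0,0,0,0, 8.5,0,0,0,0, 8.5,0,0,0,0]'
python3 -m crank '[8.5,0,0,-1,0, 8.5,0,0,-2,0, 8.5,0,0,-3,0, 8.5,0,0,-4,0, 8.5,0,0,-4,0, 8.5,0,0,-4,0, 8.5,0,0,-3,0, 8.5,0,0,-1,0]'
python3 - <<'E'
from h import *
p=optics.get_image("scene"); im=np.array(p["color"]).astype(int); print(env.observe()["position"])
m=((im[...,2]>im[...,0]+45)&(im[...,2]>im[...,1]+30)); u=proj(p,[.52,.195,.03]).astype(int)
for y in range(u[1]-20,u[1]+22,2): print(''.join('#' if m[y,x] else '.' for x in range(u[0]-24,u[0]+24)))
w=optics.get_image("wrist"); save(w,"w7"); print(find(w,"cup"),proj(w,[.52,.195,.06]))
E
```

```text
time_s: 20.73
position: [0.5211, 0.1943, 0.0094]
tool_rot: [[-0.138, 0.99, -0.0], [0.99, 0.138, -0.0], [-0.0, -0.0, -1.0]]
ft_force: [0.1, 1.1, 0.0]
grip_width: 0.085
gripper_force: 0.0
time_s: 21.4
position: [0.5222, 0.1945, 0.2356]
tool_rot: [[-0.138, 0.99, 0.009], [0.99, 0.138, 0.001], [0.0, 0.009, -1.0]]
ft_force: [0.1, -0.1, 0.1]
grip_width: 0.0851
gripper_force: 0.0
[0.52227261 0.19449037 0.23529421]
................................................
................................................
................................................
..................############..................
..............####################..............
.............#######################............
............#########################...........
............#########################...........
.............########################...........
.............########################...........
.............#######################............
.............#######################............
.............######################.............
.............######################.............
.............#####################..............
.............#####################..............
..............####################..............
...............#################................
...................###########..................
................................................
................................................
[(0.8, array([318.6, 216.4]))] [313.11981195 217.16967397]
```

The cup stands upright on the bench. Next is the clamp, so I'll measure its angle.

```bash
cat > ang.py <<'E'
from h import *
J=np.array([.548,.043]);t=np.radians(7.85);ex=np.array([np.cos(t),np.sin(t),0]);ey=np.array([-ex[1],ex[0],0]);H=np.array([*J,.146])+ex*.054
def pl(p,u):
    o,d=ray(p,u); k=-((o-H)@ey)/(d@ey); return o+k*d
def pt(a,o,f): return H+ex*(-a*np.cos(f)+o*np.sin(f))+np.array([0,0,a*np.sin(f)+o*np.cos(f)])
def best(p,u,a,o):
    F=np.linspace(0,2.5,501); E=[np.linalg.norm(proj(p,pt(a,o,f))-u) for f in F]; i=int(np.argmin(E)); return round(F[i],3),round(E[i],1)
if __name__=="__main__":
    for n in ("top","scene","wrist"):
        p=optics.get_image(n)
        for q,a,o in (("clamp_tip",.132,.005),("knob_grip",.11,.03)):
            for sc,u in find(p,q,2): print(n,q,sc,u,best(p,u,a,o))
        if n=="top": print("by eye",best(p,(295.1,148.3),.132,.008))
E
python3 ang.py; python3 - <<'E'
from ang import *
p=optics.get_image("top"); g=cv2.cvtColor(np.array(p["color"]),cv2.COLOR_RGB2GRAY)
for f in (2.2,2.3,2.4): print(f,[proj(p,pt(a,o,f)).round(1).tolist() for a,o in ((.132,.01),(.11,.038),(.09,-.01),(.018,-.01))])
print(proj(p,H))
E
```

```text
top clamp_tip 0.79 [298.9 173.9] (np.float64(1.725), np.float64(1.9))
top knob_grip 0.72 [303.6 150.5] (np.float64(2.5), np.float64(8.4))
by eye (np.float64(2.34), np.float64(0.7))
scene clamp_tip 0.67 [329.4 279.1] (np.float64(2.48), np.float64(0.1))
scene knob_grip 0.64 [328.8 284.8] (np.float64(2.38), np.float64(0.6))
scene knob_grip 0.52 [326.7 278.8] (np.float64(2.26), np.float64(2.7))
wrist clamp_tip 0.65 [504.7 471.5] (np.float64(2.5), np.float64(109.6))
wrist clamp_tip 0.22 [541.7 472.6] (np.float64(2.5), np.float64(79.8))
wrist knob_grip 0.68 [328.2 333.2] (np.float64(0.0), np.float64(150.8))
wrist knob_grip 0.47 [546.6 475.5] (np.float64(2.5), np.float64(10.1))
2.2 [[294.7, 151.8], [295.1, 152.2], [297.2, 171.6], [300.5, 194.8]]
2.3 [[294.5, 149.0], [295.1, 151.0], [297.0, 169.0], [300.4, 194.0]]
2.4 [[294.3, 146.7], [295.1, 150.3], [296.8, 166.7], [300.3, 193.3]]
[301.02559473 197.58875456]
```

```bash
cat > mc.py <<'E'
from h import *
J=np.array([.548,.043]);t=np.radians(7.85);ex=np.array([np.cos(t),np.sin(t)]);ey=np.array([-ex[1],ex[0]])
s=env.observe(); X=np.array(s["position"]); d=X[:2]-J; R=np.array(s["tool_rot"])
print("mill mm",(d@ex*1000).round(1),(d@ey*1000).round(1),"z",(X[2]*1000).round(1),"yaw",np.degrees(np.arctan2(R[1,1],R[0,1])).round(1),"F",s["ft_force"].round(1),"q",s["q"].round(0))
E
python3 -m crank '[0,0,2,-2,0, 0,0,3.5,-0.5,0, 0,0,3.5,0,0, 0,0,3.5,0,0, 0,0,3.5,0,0, 0,0,2.5,0,0, 0,0,0,0,0, 0,0,0,0,0]' 40
python3 mc.py
```

```text
time_s: 22.72
position: [0.7051, 0.2196, 0.2525]
tool_rot: [[-0.137, 0.991, -0.002], [0.991, 0.137, -0.0], [0.0, -0.002, -1.0]]
ft_force: [-0.5, -0.0, -0.2]
grip_width: 0.0002
gripper_force: 0.0
mill mm 179.7 153.5 z 252.5 yaw 7.9 F [-0.5 -0.  -0.2] q [  8.  43.  33.   0. 104.   0.]
```

```bash

python3 -m crank '[0,-2,0.3,0,0, 0,-3,0.3,0,0, 0,-3.5,0.3,0,0, 0,-3.5,0,0,0, 0,-2.4,0,0,0, 0,-1,0,0,0, 0,0,0,0,0, 0,0,0,0,0]'
python3 mc.py
python3 -m crank '[0,0,0,1.5,0, 0,0,0,1.5,0, 0,0,0,0.4,0, 0,0,0,0,0, 0,0,-0.5,0,0, 0,0,-0.5,0,0, 0,0,0,0,0, 0,0,0,0,0]'
python3 mc.py
```

```text
time_s: 23.38
position: [0.734, 0.0692, 0.2551]
tool_rot: [[-0.138, 0.99, 0.0], [0.99, 0.138, 0.0], [0.0, 0.0, -1.0]]
ft_force: [-0.5, 1.8, -1.1]
grip_width: 0.0002
gripper_force: 0.0
mill mm 187.8 0.6 z 255.1 yaw 7.9 F [-0.5  1.8 -1.1] q [ -4.  42.  33.   0. 104. -12.]
time_s: 24.05
position: [0.7245, 0.0671, 0.2217]
tool_rot: [[-0.138, 0.99, 0.002], [0.99, 0.138, -0.0], [-0.0, 0.002, -1.0]]
ft_force: [0.4, 0.6, 0.2]
grip_width: -0.0001
gripper_force: 0.0
mill mm 178.1 -0.2 z 221.7 yaw 7.9 F [0.4 0.6 0.2] q [ -4.  42.  40.   0.  98. -12.]
```

```bash

python3 -m crank '[0,0,-0.6,0,0, 0,0,-0.6,0,0, 0,0,-0.7,-0.1,0, 0,0,-0.8,-0.3,0, 0,0,-0.8,-0.5,0, 0,0,-0.9,-0.6,0, 0,0,-0.9,-0.6,0, 0,0,-0.9,-0.6,0]'
python3 mc.py
python3 -m crank '[0,0,-0.9,-0.2,0, 0,0,-0.9,0,0, 0,0,-0.9,0,0, 0,0,-0.9,0,0, 0,0,-0.9,0,0, 0,0,-0.9,0,0, 0,0,-0.9,0.1,0, 0,0,-0.9,0.1,0]'
python3 mc.py; python3 ang.py | grep -v wrist
```

```text
time_s: 24.72
position: [0.6679, 0.059, 0.2558]
tool_rot: [[-0.138, 0.99, 0.024], [0.99, 0.138, 0.0], [-0.003, 0.024, -1.0]]
ft_force: [14.4, 4.2, 22.3]
grip_width: 0.0003
gripper_force: 10.9
mill mm 121.0 -0.5 z 255.8 yaw 8.0 F [14.4  4.2 22.3] q [ -5.  33.  51.   0.  95. -13.]
time_s: 25.38
position: [0.6003, 0.0474, 0.2651]
tool_rot: [[-0.137, 0.99, 0.045], [0.991, 0.137, -0.005], [-0.011, 0.044, -0.999]]
ft_force: [5.1, -1.8, 82.5]
grip_width: -0.0001
gripper_force: 59.0
mill mm 52.4 -2.8 z 265.1 yaw 7.9 F [ 5.1 -1.8 82.5] q [ -7.  25.  64.   0.  89. -15.]
top clamp_tip 0.62 [290.3 200.8] (np.float64(1.285), np.float64(9.7))
by eye (np.float64(2.34), np.float64(0.7))
scene clamp_tip 0.95 [331.3 252.2] (np.float64(2.03), np.float64(1.8))
scene knob_grip 0.63 [328.7 234.9] (np.float64(0.035), np.float64(0.8))
```

```bash

python3 -m crank '[0,0,0,-0.6,0, 0,0,0,-0.6,0, 0,0,0,-0.8,0, 0,0,0,-1.5,0, 0,0,0,-1.5,0, 0,0,0,-0.5,0, 0,0,0,0,0, 0,0,0,0,0]'
python3 mc.py; python3 - <<'E'
from ang import *
p=optics.get_image("scene"); t=optics.get_image("top"); w=optics.get_image("wrist")
print([proj(p,pt(.132,.005,f)).round().tolist() for f in (1.,1.3,1.6,1.9)])
f=lambda q,c,hw,hh,s: cv2.resize(cv2.cvtColor(np.array(q["color"]),cv2.COLOR_RGB2BGR)[c[1]-hh:c[1]+hh,c[0]-hw:c[0]+hw],None,fx=s,fy=s,interpolation=cv2.INTER_CUBIC)
a=f(p,(329,255),40,60,5); W=cv2.resize(cv2.cvtColor(np.array(w["color"]),cv2.COLOR_RGB2BGR),(400,300)); b=f(t,(300,205),40,30,5)
cv2.imwrite("pics/m2.png",np.hstack([a,np.vstack([W,b])]))
E
```

```text
time_s: 26.5
position: [0.5918, 0.0486, 0.3019]
tool_rot: [[-0.138, 0.99, -0.001], [0.99, 0.138, 0.0], [0.0, -0.001, -1.0]]
ft_force: [0.7, -0.4, 0.1]
grip_width: 0.0001
gripper_force: 0.0
mill mm 44.1 -0.4 z 301.9 yaw 7.9 F [ 0.7 -0.4  0.1] q [ -7.  24.  59.   0.  97. -15.]
[[330.0, 219.0], [330.0, 223.0], [330.0, 232.0], [330.0, 245.0]]
```

View pics/m2.png

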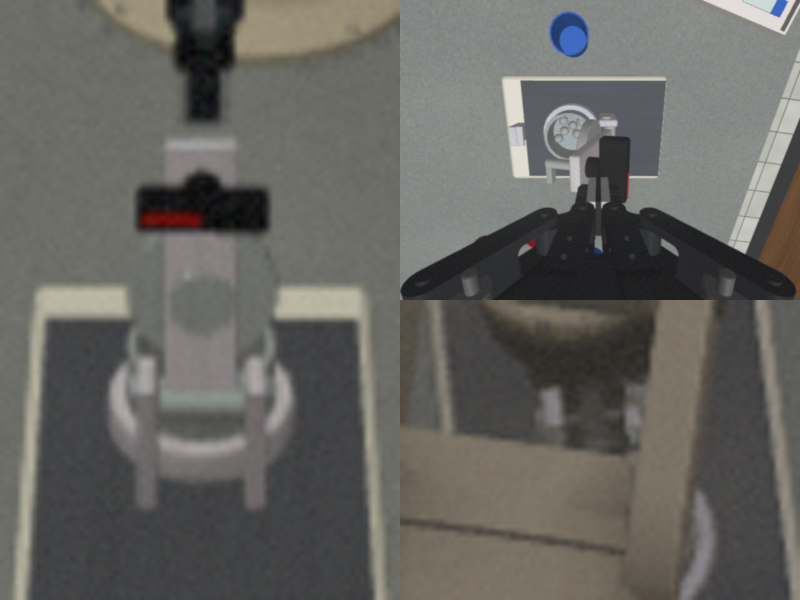

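The arm stands almost vertical, knob on its rear face (wrist view at 615,165), and the balls lie in the jar (570,130). The finger had slid over the knob, so I'll go back behind it, lower, and push on.

```bash

python3 -m crank '[0,0,3,0,0, 0,0,3.5,0,0, 0,0,2.5,0,0, 0,0,0,2,0, 0,0,0,2.5,0, 0,0,0,2.2,0, 0,0,0,0,0, 0,0,0,0,0]'
python3 mc.py
python3 -m crank '[0,0,-0.8,0,0, 0,0,-0.8,0,0, 0,0,-0.8,0,0, 0,0,-0.8,0,0, 0,0,-0.8,0,0, 0,0,-0.8,0,0, 0,0,-0.8,0,0, 0,0,-0.8,0,0]'
python3 mc.py
```

```text
time_s: 27.32
position: [0.6807, 0.061, 0.2346]
tool_rot: [[-0.138, 0.99, -0.003], [0.99, 0.138, 0.0], [0.001, -0.003, -1.0]]
ft_force: [-0.3, -0.4, 0.9]
grip_width: -0.0004
gripper_force: 0.0
mill mm 134.0 -0.3 z 234.6 yaw 7.9 F [-0.3 -0.4  0.9] q [ -5.  36.  49.   0.  95. -13.]
time_s: 27.98
position: [0.6186, 0.0521, 0.2385]
tool_rot: [[-0.138, 0.99, 0.006], [0.99, 0.138, -0.0], [-0.001, 0.006, -1.0]]
ft_force: [2.1, -0.4, 2.5]
grip_width: 0.0001
gripper_force: 1.4
mill mm 71.2 -0.6 z 238.5 yaw 7.9 F [ 2.1 -0.4  2.5] q [ -6.  29.  62.   0.  89. -14.]
```

```bash

python3 -m crank '[0,0,-0.7,0,0, 0,0,-0.7,0,0, 0,0,-0.7,0,0, 0,0,-0.7,0,0, 0,0,-0.7,0,0, 0,0,-0.6,0,0, 0,0,0,0,0, 0,0,0,0,0]'
python3 mc.py; python3 - <<'E'
from ang import *
p=optics.get_image("scene"); im=np.array(p["color"]).astype(int)
for f in (.5,.7,.9,1.1,1.3): print(f,proj(p,pt(.132,.005,f)).round(),"knob top",proj(p,pt(.11,.048,f)).round())
for q in("clamp_tip","knob_grip"): print(find(p,q))
r=(im[...,0]>im[...,1]+60)&(im[...,0]>im[...,2]+60); r[:, :310]=0; r[:,350:]=0; r[:180]=0; r[300:]=0
ys,xs=np.nonzero(r); print("red line",xs.min(),xs.max(),ys.min(),ys.max()) if len(xs) else 0
for f in (.5,.7,.9,1.1,1.3,1.5): print(f,proj(p,pt(.11,.048,f)-np.array([*ey[:2]*.02,0])).round(1))
E
```

```text
time_s: 28.65
position: [0.5766, 0.0465, 0.2356]
tool_rot: [[-0.137, 0.991, -0.001], [0.991, 0.137, -0.0], [0.0, -0.001, -1.0]]
ft_force: [-0.6, 0.2, -0.6]
grip_width: -0.0001
gripper_force: 0.0
mill mm 28.8 -0.4 z 235.6 yaw 7.9 F [-0.6  0.2 -0.6] q [ -7.  25.  69.  -0.  86. -15.]
0.5 [330. 223.] knob top [330. 223.]
0.7 [330. 220.] knob top [330. 224.]
0.9 [330. 218.] knob top [330. 227.]
1.1 [330. 219.] knob top [330. 232.]
1.3 [330. 223.] knob top [330. 238.]
[(0.88, array([327.5, 251.2]))]
[(0.4, array([337.3, 226.3]))]
red line 318 323 224 226
0.5 [321.2 223.4]
0.7 [321.  224.1]
0.9 [320.9 226.9]
1.1 [320.8 231.7]
1.3 [320.6 238.5]
1.5 [320.5 246.9]
```

```bash

python3 -m crank '[0,0,0,-2.5,0, 0,0,0,-3,0, 0,0,-1.3,0,0, 0,0,-1.3,0,0, 0,0,-0.3,0.8,0, 0,0,0,1.5,0, 0,0,0,0.8,0, 0,0,0,0,0]'
python3 mc.py
python3 -m crank '[0,0,-0.3,0.5,0, 0,0,-0.5,0.5,0, 0,0,-0.6,0.6,0, 0,0,-0.6,0.6,0, 0,0,-0.7,0.6,0, 0,0,-0.6,0.6,0, 0,0,-0.6,0.6,0, 0,0,-0.5,0.6,0]'
python3 mc.py
```

```text
time_s: 29.47
position: [0.547, 0.0424, 0.2603]
tool_rot: [[-0.138, 0.99, -0.003], [0.99, 0.138, -0.001], [-0.0, -0.003, -1.0]]
ft_force: [-5.4, -0.5, 9.8]
grip_width: -0.0001
gripper_force: 4.4
mill mm -1.1 -0.5 z 260.3 yaw 7.9 F [-5.4 -0.5  9.8] q [ -8.  21.  71.  -0.  88. -16.]
time_s: 30.13
position: [0.4995, 0.0359, 0.2148]
tool_rot: [[-0.138, 0.99, -0.011], [0.99, 0.138, -0.003], [-0.001, -0.011, -1.0]]
ft_force: [-29.3, -5.8, 21.8]
grip_width: -0.0001
gripper_force: 33.8
mill mm -49.0 -0.4 z 214.8 yaw 7.9 F [-29.3  -5.8  21.8] q [ -9.  18.  83.  -0.  79. -17.]
```

```bash

python3 -m crank '[0,0,0,0.5,0, 0,0,-0.1,0.5,0, 0,0,-0.1,0.5,0, 0,0,-0.1,0.5,0, 0,0,-0.1,0.4,0, 0,0,0,0.3,0, 0,0,0,0.2,0, 0,0,0,0,0]'
python3 mc.py
```

```text
time_s: 30.8
position: [0.4993, 0.0358, 0.1928]
tool_rot: [[-0.139, 0.99, 0.003], [0.99, 0.139, -0.003], [-0.003, 0.003, -1.0]]
ft_force: [-34.9, 0.7, 76.7]
grip_width: 0.0002
gripper_force: 38.2
mill mm -49.2 -0.5 z 192.8 yaw 8.0 F [-34.9   0.7  76.7] q [ -9.  19.  86.  -0.  75. -17.]
```

```bash

python3 -m crank '[0,0,0.2,-0.5,0, 0,0,0,-1.5,0, 0,-1,0,-2,0, 4,-2,0,-2,0, 4,-2,0,-1,0, 4,-1,0,0,0, 4,0,0,0,0, 4,0,0,0,0]'
python3 mc.py
cat > knob.py <<'E'
from ang import *
p=optics.get_image("wrist"); im=np.array(p["color"]); C=H-ex*.11
N=141; g=(np.arange(N)-70)/1000
U=np.array([[proj(p,C+ex*a+ey*b+[0,0,.194-C[2]]) for a in g] for b in g]).astype(np.float32)  # rows: mill y, cols: mill x
r=cv2.remap(im,U[...,0],U[...,1],cv2.INTER_LINEAR,borderValue=(255,255,255)).astype(int)
dark=((r.max(2)<55)).astype(np.uint8); red=((r[...,0]>r[...,1]+50)&(r[...,0]>r[...,2]+50)).astype(np.uint8)
k=cv2.morphologyEx(dark|red,cv2.MORPH_OPEN,np.ones((5,5)))
n,l,st,ce=cv2.connectedComponentsWithStats(k)
for i in range(1,n):
    if st[i,4]>150:
        c=cv2.findContours((l==i).astype(np.uint8),0,2)[0][0]; print("dark mm x,y",(ce[i]-70).round(1),cv2.minAreaRect(c)[1:],st[i])
ys,xs=np.nonzero(red); print("red",len(xs),(xs.mean()-70,ys.mean()-70) if len(xs) else 0)
if len(xs)>10:
    q=np.cov(np.stack([xs,ys])); w,v=np.linalg.eigh(q); print("red dir deg from mill y",np.degrees(np.arctan2(v[0,1],v[1,1])))
for f in (0,.03,.06,.1,.2): print(f,proj(p,pt(.132,.005,f)).round(1),proj(p,pt(.132,.010,f)).round(1))
print(find(p,"clamp_tip"),find(p,"knob_grip"),"grip pred",proj(p,C+[0,0,.043]).round(1))
for y in range(0,N,5): print(''.join('R' if red[y,x] else '#' if dark[y,x] else '.' for x in range(0,N,3)))
E
python3 knob.py
```

```text
time_s: 31.47
position: [0.5107, -0.0231, 0.2534]
tool_rot: [[-0.137, 0.991, -0.002], [0.991, 0.137, 0.001], [0.001, -0.002, -1.0]]
ft_force: [0.3, 0.6, -0.5]
grip_width: 0.04
gripper_force: 0.0
mill mm -46.0 -60.3 z 253.4 yaw 7.9 F [ 0.3  0.6 -0.5] q [-16.  17.  78.   0.  85. -24.]
red 121 (np.float64(-0.19008264462810587), np.float64(-14.049586776859506))
red dir deg from mill y 1.5927191868079396
0 [271.4 156.1] [270.4 156.4]
0.03 [270.9 156.4] [270.2 156.7]
0.06 [270.7 156.6] [270.1 157. ]
0.1 [270.6 157. ] [270.3 157.4]
0.2 [271.8 158. ] [272.4 158.5]
[(0.79, array([373.9, 151.7]))] [(0.7, array([300.9, 156. ]))] grip pred [300.6 159.1]
...............................................
...............................................
...............................................
...............................................
...............................................
...............................................
...............................................
...............................................
...............................................
..................
[... 241 characters left out ...]
............................
...............................................
...............................................
...............................................
...............................................
...............................................
...............................................
...............................................
...............................................
...............................................
...............................................
...............................................
...............................................
...............................................
...............................................
```

The knob sits where the closed pose predicts, its red line 1.6° off mill y. I'll move on to the wings, grip and turn clockwise.

```bash

python3 -m crank '[4,2,-0.5,0,0, 4,2,-0.5,0,0, 4,1.5,0,0,0, 4,0.55,0,0,0, 4,0,0,2,0, 4,0,0,2.5,0, 4,0,0,0,0, 4,0,0,0,0]' 80
python3 mc.py
python3 -m crank '[4,0,0,2,0, 4,0,0,1.2,0, 4,0,0,0.4,0, 4,0,0,0,0, 0,0,0,0,0, 0,0,0,0,0, 0,0,0,0,0, 0,0,0,0,0]' 80
python3 mc.py
```

```text
time_s: 32.28
position: [0.4925, 0.0354, 0.2091]
tool_rot: [[-0.138, 0.99, -0.002], [0.99, 0.138, 0.0], [0.001, -0.002, -1.0]]
ft_force: [0.4, -0.5, 0.9]
grip_width: 0.0401
gripper_force: 0.0
mill mm -56.0 0.1 z 209.1 yaw 7.9 F [ 0.4 -0.5  0.9] q [-10.  17.  85.  -0.  78. -18.]
time_s: 32.95
position: [0.493, 0.035, 0.175]
tool_rot: [[-0.138, 0.99, 0.002], [0.99, 0.138, -0.001], [-0.001, 0.002, -1.0]]
ft_force: [-3.1, -1.5, 5.8]
grip_width: 0.0132
gripper_force: 79.1
mill mm -55.5 -0.4 z 175.0 yaw 7.9 F [-3.1 -1.5  5.8] q [-10.  19.  88.  -0.  72. -18.]
```

```bash

python3 -m crank '[0,0,0,0.2,0.1, 0,0,0,0,0.1, 0,0,0,0,0.1, 0,0,0,0,0.1, 0,0,0,0,0.1, 0,0,0,0,0.1, 0,0,0,0,0.1, 0,0,0,0,0.1]'
python3 mc.py
python3 -m crank '[0,0,0,0,0.1, 0,0,0,0,0.1, 0,0,0,0,0.1, 0,0,0,0,0.1, 0,0,0,0,0.1, 0,0,0,0,0.1, 0,0,0,0,0.1, 0,0,0,0,0]'
python3 mc.py
```

```text
time_s: 33.62
position: [0.4933, 0.035, 0.1748]
tool_rot: [[0.618, 0.786, 0.004], [0.786, -0.618, -0.002], [0.001, 0.004, -1.0]]
ft_force: [-7.2, -1.2, 21.6]
grip_width: 0.0131
gripper_force: 81.3
mill mm -55.2 -0.5 z 174.8 yaw -38.2 F [-7.2 -1.2 21.6] q [-10.  19.  89.  -0.  72.  29.]
time_s: 34.28
position: [0.4936, 0.0346, 0.1748]
tool_rot: [[0.979, 0.202, 0.005], [0.202, -0.979, -0.002], [0.004, 0.003, -1.0]]
ft_force: [-6.0, -2.5, 20.0]
grip_width: 0.0133
gripper_force: 81.2
mill mm -55.0 -0.9 z 174.8 yaw -78.3 F [-6.  -2.5 20. ] q [-10.  19.  89.  -0.  72.  69.]
```

Rotated 86° with the wings still gripped. I'll release, lift and check the knob and the arm.

```bash

python3 -m crank '[0,0,0,-0.2,0.03, 0,0,0,0,0, 4,0,0,0,0, 4,0,0,0,0, 4,0,0,0,0, 4,0,0,-1,0, 4,0,0,-3,0, 4,0,0,-3,0]'
python3 -m crank '[4,-3,0,-1,0, 4,-3,0,0,0, 4,-1,0,0,0, 4,0,0,0,0, 4,0,0,0,0, 4,0,0,0,0, 4,0,0,0,0, 4,0,0,0,0]'
python3 knob.py | grep -v '^\.*$'; python3 - <<'E'
from h import *
p=optics.get_image("top"); c=[(a,b.tolist(),atz(p,b,.03).round(3).tolist()) for a,b in find(p,"cup",5)]; print(c)
p=optics.get_image("scene"); im=np.array(p["color"]).astype(int)
m=((im[...,2]>im[...,0]+45)&(im[...,2]>im[...,1]+30)); u=proj(p,[.52,.195,.03]).astype(int)
y,x=np.nonzero(m[u[1]-25:u[1]+25,u[0]-30:u[0]+30]); print("cup box",x.min(),x.max(),y.min(),y.max())
E
```

```text
time_s: 34.95
position: [0.4921, 0.0356, 0.2435]
tool_rot: [[0.984, 0.178, -0.004], [0.178, -0.984, 0.001], [-0.003, -0.002, -1.0]]
ft_force: [0.7, 0.3, 1.2]
grip_width: 0.0397
gripper_force: 0.0
time_s: 35.62
position: [0.4245, 0.023, 0.2531]
tool_rot: [[0.984, 0.178, -0.001], [0.178, -0.984, 0.0], [-0.001, -0.0, -1.0]]
ft_force: [-0.3, 0.8, -0.8]
grip_width: 0.0397
gripper_force: 0.0
red 131 (np.float64(-14.526717557251906), np.float64(-2.030534351145036))
red dir deg from mill y -107.64575059959877
0 [316.  174.3] [316. 175.]
0.03 [316.  174.6] [316.  175.1]
0.06 [316.  174.7] [316. 175.]
0.1 [316.  174.5] [316.  174.5]
0.2 [316.1 172.6] [316.1 171.7]
[] [(0.89, array([314.6, 140.8]))] grip pred [317.4 142.3]
...............RRRRRRRRR.......................
.....................######....................
[(0.89, [247.2, 229.8], [0.536, 0.199, 0.03]), (0.88, [399.1, 248.6], [0.492, -0.208, 0.03]), (0.83, [478.8, 197.7], [0.634, -0.423, 0.03]), (0.73, [431.3, 201.5], [0.622, -0.295, 0.03]), (0.61, [435.3, 296.6], [0.367, -0.303, 0.03])]
cup box 18 42 10 42
```

```bash
python3 -c "
from rig import env
print(env.close_job())"
```

```text
the job is handed in; nothing more can be done
None
```

I handed the job in at about 36 s on the robot clock. All six balls are in the jar, the blue cup is standing on the bench to the left of the mill, the clamp is pushed down and the knob is turned about 82–88°. I take it as clicked and locked because it did not spring back, but that and the closed clamp come from camera fits and contact forces, and the hand-in returned no verdict.

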